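Stack two rail flanges on the painting stand

ROBOT

A 6-joint arm with a two-finger parallel gripper is mounted at the origin on the work surface. World frame = base frame: x ahead of the robot, y to its left, z up, the work surface at z = 0. Lengths are in m, angles in degrees, forces in N, time in s.
With the tool pointing down it reaches from about 0.4 to 0.825 m from the base axis. Payload 7 kg.
Tool frame: the origin (TCP) lies at the very end of the fingers, on their centre line; the grasp point (between the pads) lies 19 mm behind it (r.hold_point_z is the distance from the TCP to the grasp point, in m); z points along the fingers, y is the direction in which the jaws open and shut (so a half turn about z gives the same grasp; the last joint's range is limited). The gripper opens to 88 mm and grips with 3 to 60 N. Pads are 19 mm wide; open, the fingers measure 130 mm over their backs; the gripper's body (78 mm by 193 mm) begins 47 mm behind the grasp point.
Start: joints at [16.507, 20.546, 0.682, 0, -70.136, -16.507], TCP at [0.675, -0, 0.227] pointing down, gripper open.
Joint ranges: [-176.03, 176.03], [-82.01, 121.73], [-58.28, 71.71], [-173.87, 95.51], [-174.79, -0.11], [-173.66, 173.66]. Speed limits (degrees/s): [136.94, 136.94, 172.46, 180, 180, 180].

INTERFACE

Orientations are given as [roll, pitch, yaw] about the fixed x, y, z axes, in that order (R = Rz(yaw) Ry(pitch) Rx(roll)).
In Python, from plant import r gives the robot as it stands. The module is installed in compiled form; this text tells all that it offers.
- The arm moves only by the shell command python3 -m inch 'ROWS' [FORCE]. ROWS is text: rows parted by semicolons, each of 7 numbers parted by spaces: the shift along the tool's x, y, z in m, then the turn, a rotation vector about the tool's x, y, z in rad, then the opening, from 0 (shut) to 1 (fully open). In form: tx ty tz ax ay az jaw; .... A call has 1 to 20 rows; each row shifts and turns the commanded pose from where the row before left it, along the tool's axes as they then stand; what a row does not reach is not made up. A row lasts 1/12 s, in which the tool goes at most 41.7 mm and 7.16 degrees, less where a joint would pass 70% of its speed; a pose out of reach is approached as far as the arm can. A call with a gripper value outside its range is refused whole. The fingers move at their own pace and stop on an object; FORCE is the grip in N (left out, the last holds). Time passes only in rows, so rows that do not move let the fingers close. It gives the time, the measured TCP pose, the force and the opening at its end, in the units of the state.
- r.get_state(): the state, without advancing time (a new reading comes with each control period).
- r.capture(name): name is "scene" or "side" or "wrist"; returns the picture (384x512x3 uint8, red, green, blue); there is no depth.
- r.camera_params(name): a dict with "vfov" (degrees; the focal length in pixels is half the picture's height over the tangent of half this angle, whatever the lens; pixels are square), "cx", "cy" (the principal point, pixels), "R" (3x3) and "t" (3): a world point X has camera coordinates R X + t. Camera axes: x right, y down, z forward; pixel columns grow to the right and rows downward; lengths in m; the calibration is good to about 2 mm. The wrist camera is an equidistant fisheye: a pixel r from the principal point sees the ray r / f radians off the axis. A picture is of the moment at which its call begins: read the wrist's pose just before it. camera_params takes no time and is no camera call; for the wrist camera it gives the pose at the moment of the call.
- r.close_job(): hands the job in, once; it reports no verdict.
Trained networks look in the newest picture that a camera, given by its name, has taken for a name from the list of things; names that differ only in an ending like _2 or _b are one class to them, and where a whole thing is asked for, a point or a joint stands for the part that bears it (a point fixed in the world has none). Each returns a list of dicts, best first, with "p" (0 to 1); they miss things now and then, are a little off and sometimes report something else, mostly with a low value. They report only what shows in the picture. A call takes as long as a camera call. They do not tell look-alikes from the thing itself.
- r.recognise(target, camera): "xy" ([column, row] in pixels, amid what is visible of it).
The state is a dict: "time_s": time; "joints": joint angles; "qd": joint speeds; "joint_torque": joint torques, N m; "tcp_pos": TCP position; "eef_rot": TCP orientation; "contact_force": force on the tool from outside, world axes, zero at the start; "moment": the same for the moment, N m; "gripper_width": finger opening in m.
Only numpy, scipy, OpenCV 4.12 (cv2) and the standard library are available. Lean on these libraries where they do the work, as an engineer would, in place of code of your own. Each camera call takes 0.05 s, during which the arm holds its last target.

TASK

Load the painting stand: lower the wide open-bored flange over the stand's spigot, flange side down, until it rests flat on the round base, then lower the small open-bored flange over the same spigot so that it sits flat on top of the wide one's collar. Lower them all the way down rather than dropping them, let go of both, and leave the closed cap where it lies.

Things in the scene. Friction and masses are not known exactly. Their poses are not given: they have to be found in the camera images.
- stand: The painting stand, fixed: a dark round base 150 mm across and 20 mm high with an upright steel centring spigot at its middle. Spigot, by height over the table: 34 mm diameter from 20 to 50 mm, tapering to 20 mm diameter at 62, 20 mm to 75, tapering to 8 mm diameter at its top at 88 mm. Origin: centre of the base's underside, on the table; z up, the spigot's axis.
- wide_flange: The wide flange, dull grey cast aluminium, 0.3 kg: a flat round flange 120 mm across, 8 mm thick, with a round collar 56 mm in outside diameter rising to 45 mm over the underside and a 42 mm bore right through. It lies on the table flange down, collar up, gripped across the collar from above. Origin: centre of the flat underside; z up the collar. Seated, its origin is 20 mm above the stand's.
- small_flange: The small flange, dull grey cast aluminium, 0.2 kg: a flat round flange 90 mm across, 8 mm thick, with a round collar 46 mm in outside diameter rising to 40 mm over the underside and a 30 mm bore right through. It lies on the table flange down, collar up, gripped across the collar from above. Origin: centre of the flat underside; z up the collar. Seated, its origin is 65 mm above the stand's.
- blind_cap: The closed cap, dull grey cast aluminium, not to be used: a round flange 105 mm in diameter and 8 mm thick with a solid boss 50 mm in diameter, closed at the top, 44 mm high in all. No bore. It lies loose on the table, flange down. Origin: centre of its underside; z up.
Things that resemble listed ones, but are neither listed nor needed, are in the scene too. Leave any green or yellow look-alike of the small_flange alone.

How it is judged:
By the outcome, as a careful person would: the job done as asked, in the order asked, and still so for the second after the job is handed in, with the robot touching nothing.
It also fails if it takes over 64 s, if anything falls off the work surface, if the arm or the gripper's body presses on something with over 40 N, if the wrist force passes 120 N, or if a joint passes its speed limit or range.

## Working session

There is one attempt and no reset: what is moved stays moved. The work goes in short steps, Python scripts to look and compute and a shell command to move; the robot and the scene stay as the last step left them, time stands still between calls to the robot, and variables do not carry over. Pictures are saved under pics/ and viewed, and the job is handed in when it is done.

```bash
mkdir -p pics; cat > h.py <<'E'
import numpy as np, cv2
from plant import r
def snap(cam,name):
    P=r.camera_params(cam); im=r.capture(cam); cv2.imwrite(f'pics/{name}.png',cv2.cvtColor(im,cv2.COLOR_RGB2BGR)); return im,P
def ray(P,xy,fish=False):
    f=192/np.tan(np.radians(P['vfov'])/2)
    d=np.array([xy[0]-P['cx'],xy[1]-P['cy']],float)
    if fish:
        n=np.hypot(*d); th=n/f
        v=np.array([*(d/max(n,1e-9)*np.sin(th)),np.cos(th)])
    else: v=np.array([d[0]/f,d[1]/f,1])
    R=np.array(P['R']); t=np.array(P['t'])
    return -R.T@t, R.T@v
def atz(P,xy,z,fish=False):
    c,v=ray(P,xy,fish); return c+v*(z-c[2])/v[2]
def proj(P,X,fish=False):
    f=192/np.tan(np.radians(P['vfov'])/2)
    c=np.array(P['R'])@np.asarray(X)+np.array(P['t'])
    if fish:
        n=np.hypot(c[0],c[1]); th=np.arctan2(n,c[2]); return np.array([P['cx'],P['cy']])+c[:2]/n*th*f
    return np.array([P['cx'],P['cy']])+c[:2]/c[2]*f
E
python3 - <<'E'
from h import *
np.set_printoptions(precision=4,suppress=True)
for c in ['scene','side','wrist']:
    im,P=snap(c,c+'0')
    print(c,P['vfov'],-np.array(P['R']).T@np.array(P['t']))
    for t,z in [('stand',.02),('wide_flange',.045),('small_flange',.04),('blind_cap',.044)]:
        for d in r.recognise(t,c): print(t,d['p'],d['xy'],atz(P,d['xy'],z*.5,c=='wrist'))
s=r.get_state();print(s['time_s'],s['tcp_pos'],s['eef_rot'],s['gripper_width'])
E
```

```text
scene 55.69454661811044 [ 1.0993 -0.3056  0.8525]
stand 0.96 [283.9, 212.0] [ 0.5424 -0.0185  0.01  ]
wide_flange 0.87 [167.5, 208.2] [ 0.4243 -0.3304  0.0225]
small_flange 0.96 [157.7, 159.1] [ 0.2147 -0.3217  0.02  ]
small_flange 0.82 [167.3, 300.8] [ 0.6961 -0.3846  0.02  ]
small_flange 0.78 [274.7, 282.5] [ 0.7396 -0.1266  0.02  ]
small_flange 0.73 [221.1, 252.8] [ 0.6148 -0.227   0.02  ]
small_flange 0.55 [116.3, 304.8] [ 0.6648 -0.5003  0.02  ]
blind_cap 0.98 [367.0, 174.9] [0.5071 0.2722 0.022 ]
side 53.20030380281546 [-0.2147 -0.7818  0.7353]
stand 0.81 [253.4, 191.3] [ 0.5601 -0.0074  0.01  ]
wide_flange 0.98 [296.7, 258.4] [ 0.3941 -0.3316  0.0225]
wide_flange 0.61 [317.0, 211.9] [ 0.5988 -0.2463  0.0225]
small_flange 0.93 [373.5, 223.6] [ 0.6693 -0.4023  0.02  ]
small_flange 0.87 [405.4, 241.4] [ 0.6586 -0.5085  0.02  ]
small_flange 0.68 [310.6, 182.1] [ 0.7273 -0.1235  0.02  ]
small_flange 0.59 [313.9, 212.8] [ 0.5913 -0.2403  0.02  ]
blind_cap 0.58 [188.0, 169.9] [0.4848 0.2563 0.022 ]
wrist 65.70646984690485 [ 0.6753 -0.0849  0.3839]
stand 0.95 [352.7, 148.8] [ 0.5502 -0.0242  0.01  ]
small_flange 0.86 [213.4, 77.2] [ 0.7284 -0.1133  0.02  ]
small_flange 0.69 [315.4, 11.1] [ 0.6047 -0.1992  0.02  ]
0.75 [ 0.675  -0.      0.2266] [-179.9973    0.0015  -90.0016] 0.08766843601956455
```

View pics/scene0.png

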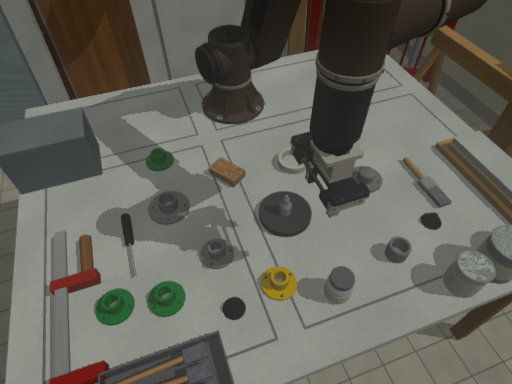

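View pics/side0.png

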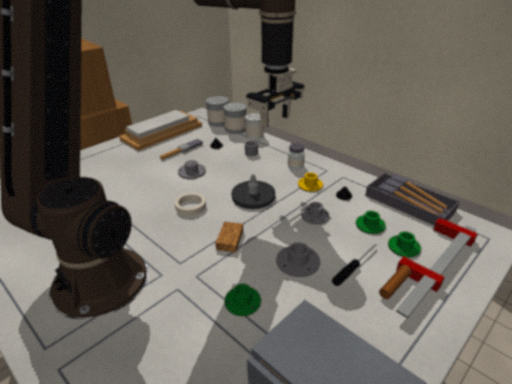

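View pics/wrist0.png

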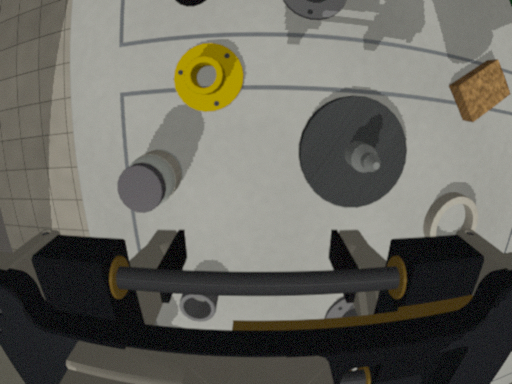

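The wide flange is at about scene (168,206), the small grey one at (216,252), the stand at (285,213) and the cap at (367,178). The green and yellow pieces are decoys. I'll move the wrist camera over the flanges for a more precise measurement.

```bash
python3 -m inch '0.025 0.022 0 0 0 0 1;0.025 0.022 0 0 0 0 1;0.025 0.022 0 0 0 0 1;0.025 0.022 0 0 0 0 1;0.025 0.022 0 0 0 0 1;0.025 0.022 0 0 0 0 1;0.025 0.022 0 0 0 0 1;0.025 0.021 0 0 0 0 1;0 0 0 0 0 0 1;0 0 0 0 0 0 1;0 0 0 0 0 0 1'
python3 - <<'E'
from h import *
np.set_printoptions(precision=4,suppress=True)
print(r.get_state()['tcp_pos'])
im,P=snap('wrist','w1'); np.savez('w1.npz',**P)
im=cv2.imread('pics/scene0.png')
cv2.imwrite('pics/s_zoom.png',cv2.resize(im[140:280,130:400],None,fx=2.9,fy=2.9,interpolation=cv2.INTER_CUBIC))
E
```

```text
time_s: 1.67
tcp_pos: [0.5003, -0.2001, 0.2269]
eef_rot: [-179.9, -0.0, -90.0]
contact_force: [0.4, -0.9, -0.8]
gripper_width: 0.0874
[ 0.5003 -0.2001  0.2269]
```

View pics/w1.png

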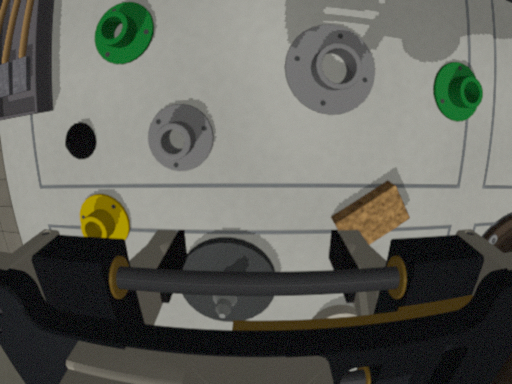

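View pics/s_zoom.png

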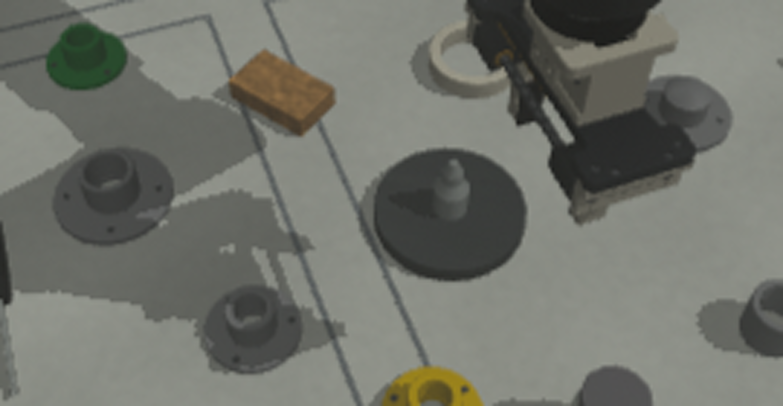

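w1 shows the wide flange at (330,69), the small one at (181,137) and the stand partly hidden by the gripper bar at (228,280). I'll fit the known circles to the image edges.

```bash
cat >> h.py <<'E'
from scipy.optimize import minimize
from scipy.ndimage import map_coordinates
def fit(img,P,circles,x0,fish,rng=0.02):
    """circles: (radius,z); maximise mean abs radial gradient along projected circles"""
    g=cv2.GaussianBlur(img.astype(np.float32),(0,0),1.0)
    a=np.linspace(0,2*np.pi,120,endpoint=False)
    def pts(x,y,R,z): return np.array([proj(P,[x+R*np.cos(t),y+R*np.sin(t),z],fish) for t in a])
    def sc(p):
        s=0
        for R,z in circles:
            o=pts(p[0],p[1],R+.0015,z); i=pts(p[0],p[1],R-.0015,z)
            ok=(o[:,0]>0)&(o[:,0]<511)&(o[:,1]>0)&(o[:,1]<383)
            d=0
            for c in range(3):
                d=d+np.abs(map_coordinates(g[:,:,c],[o[:,1],o[:,0]],order=1,mode='nearest')-map_coordinates(g[:,:,c],[i[:,1],i[:,0]],order=1,mode='nearest'))
            s+=np.mean(np.minimum(d,60)*ok)
        return s
    best=None
    for st,w in [(.004,rng),(.001,.004),(.0004,.0012)]:
        G=[(sc((x0[0]+u,x0[1]+v)),x0[0]+u,x0[1]+v) for u in np.arange(-w,w+1e-9,st) for v in np.arange(-w,w+1e-9,st)]
        best=max(G); x0=best[1:]
    return np.array(x0),best[0]
def draw(img,P,circles,x,fish):
    for R,z in circles:
        for t in np.linspace(0,2*np.pi,90):
            q=proj(P,[x[0]+R*np.cos(t),x[1]+R*np.sin(t),z],fish); cv2.circle(img,tuple(int(round(v*2)) for v in q),1,(0,0,255),-1)
WIDE=[(.06,.008),(.028,.045),(.021,.045)]
SMALL=[(.045,.008),(.023,.04),(.015,.04)]
STAND=[(.075,.02)]
E
cat > fitall.py <<'E'
from h import *
import sys
np.set_printoptions(precision=4,suppress=True)
w1=dict(np.load('w1.npz'))
for nm,P,f,fish,items in [('scene0',r.camera_params('scene'),'s',False,'wsb'),('side0',r.camera_params('side'),'s',False,'wsb'),('w1',w1,'w',True,'ws')]:
    im=cv2.imread(f'pics/{nm}.png'); big=cv2.resize(im,None,fx=2,fy=2)
    for k,C,x0 in [('w',WIDE,(.41,-.33)),('s',SMALL,(.60,-.235)),('b',STAND,(.55,-.013))]:
        if k not in items: continue
        x,s=fit(im,P,C,x0,fish); print(nm,k,x,s)
        for R,z in C: print('   ',R,*fit(im,P,[(R,z)],x,fish,.006))
        draw(big,P,C,x,fish)
    cv2.imwrite(f'pics/fit_{nm}.png',big[:600,200:1000] if nm!='w1' else big[:500,:800])
E
python3 fitall.py
```

```text
scene0 w [ 0.4086 -0.3266] 49.3064
    0.06 [ 0.4102 -0.3266] 26.199656
    0.028 [ 0.4052 -0.3206] 14.810042
    0.021 [ 0.401 -0.328] 16.714869
scene0 s [ 0.6036 -0.2364] 65.784546
    0.045 [ 0.6052 -0.238 ] 35.805508
    0.023 [ 0.6   -0.235] 19.984066
    0.015 [ 0.5966 -0.236 ] 18.192114
scene0 b [ 0.5526 -0.022 ] 43.358227
    0.075 [ 0.5526 -0.022 ] 43.358227
side0 w [ 0.406 -0.326] 66.58489
    0.06 [ 0.403  -0.3286] 36.50789
    0.028 [ 0.4046 -0.326 ] 20.354025
    0.021 [ 0.4116 -0.3204] 19.526045
side0 s [ 0.6034 -0.236 ] 91.538284
    0.045 [ 0.597  -0.2414] 37.599995
    0.023 [ 0.6014 -0.2384] 32.944256
    0.015 [ 0.6086 -0.2324] 34.056435
side0 b [ 0.5354 -0.0296] 38.71951
    0.075 [ 0.5354 -0.0296] 38.71951
w1 w [ 0.407  -0.3274] 137.09503
    0.06 [ 0.4076 -0.3278] 57.636528
    0.028 [ 0.4144 -0.325 ] 46.529762
    0.021 [ 0.4064 -0.3278] 43.961117
w1 s [ 0.6016 -0.2376] 120.39832
    0.045 [ 0.6016 -0.239 ] 59.167522
    0.023 [ 0.5962 -0.241 ] 39.502476
    0.015 [ 0.595  -0.2436] 45.087746
```

```bash
python3 - <<'E'
from h import *
np.set_printoptions(precision=4,suppress=True)
P=dict(np.load('w1.npz')); print(P['R'],-P['R'].T@P['t'])
P['t']=-P['R']@np.array([.6753,-.0849,.3839])
im=cv2.imread('pics/wrist0.png')
SP=[(.075,.02),(.004,.088),(.010,.075)]
x,s=fit(im,P,STAND,(.55,-.022),True); print(x,s)
print('spig',fit(im,P,[(.004,.088),(.01,.075),(.01,.062),(.017,.05)],x,True,.012))
# tip pixels
for n,C,z in [('tip',(371,160),.088)]: print(n,atz(P,C,z,True))
big=cv2.resize(im,None,fx=2,fy=2); draw(big,P,SP+[(.017,.05)],x,True); cv2.imwrite('pics/fw0.png',big[150:450,500:900])
im=cv2.imread('pics/side0.png'); Ps=r.camera_params('side'); big=cv2.resize(im,None,fx=2,fy=2); draw(big,Ps,STAND+[(.004,.088),(.017,.05)],x,False)
draw(big,Ps,WIDE,(.407,-.327),False); draw(big,Ps,SMALL,(.6015,-.238),False); cv2.imwrite('pics/fs0.png',big[300:600,350:850])
E
```

```text
[[-1.      0.0012 -0.0011]
 [ 0.0008  0.9516  0.3073]
 [ 0.0015  0.3073 -0.9516]] [ 0.5004 -0.285   0.3843]
[ 0.5508 -0.02  ] 60.0
spig (array([ 0.5484, -0.02  ]), np.float32(175.87347))
tip [ 0.5548 -0.0254  0.088 ]
```

View pics/fw0.png

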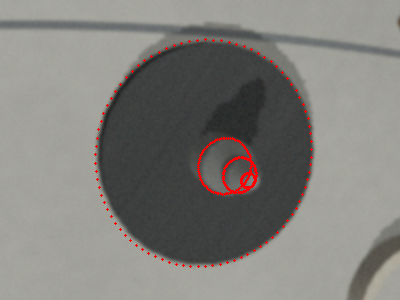

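View pics/fs0.png

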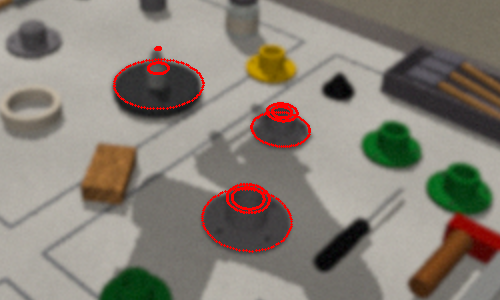

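View pics/fit_w1.png

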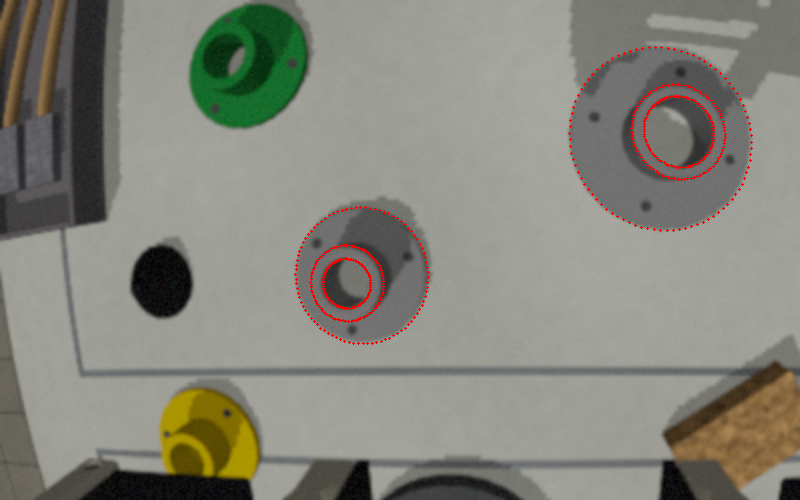

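Model fits agree: wide (0.407,-0.327), small (0.6015,-0.238), stand (0.5505,-0.0205). Next I'll go to the wide flange.

```bash
python3 -m inch '0.0254 0.0187 0 0 0 0 1;0.0254 0.0187 0 0 0 0 1;0.0254 0.0187 0 0 0 0 1;0.0254 0.0187 0 0 0 0 1;0.0254 0.0185 0 0 0 0 1;0 0 0.03 0 0 0 1;0 0 0.03 0 0 0 1;0 0 0.03 0 0 0 1;0 0 0.03 0 0 0 1;0 0 0.025 0 0 0 1;0 0 0.02 0 0 0 1;0 0 0.02 0 0 0 1;0 0 0.014 0 0 0 1;0 0 0.008 0 0 0 1;0 0 0.005 0 0 0 1;0 0 0 0 0 0 1;0 0 0 0 0 0 1' 30
python3 - <<'E'
from h import *
snap('wrist','w2');snap('side','s2')
E
```

```text
time_s: 3.13
tcp_pos: [0.4074, -0.327, 0.0149]
eef_rot: [-180.0, -0.0, -90.0]
contact_force: [0.0, -0.6, 0.1]
gripper_width: 0.0877
```

View pics/w2.png

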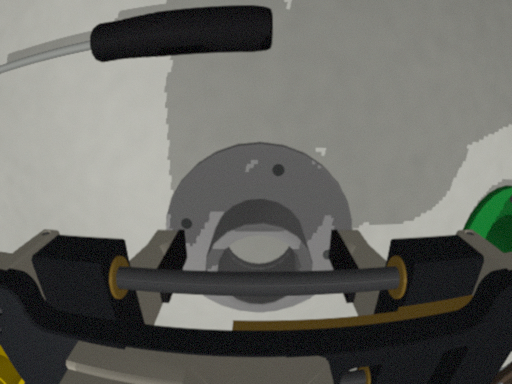

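View pics/s2.png

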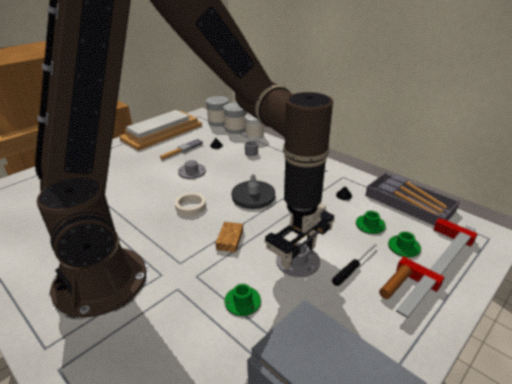

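The collar is centred between the fingers in w2, around column 259. I'll close the gripper and lift a little.

```bash
python3 -m inch '0 0 0 0 0 0 0;0 0 0 0 0 0 0;0 0 0 0 0 0 0;0 0 0 0 0 0 0;0 0 0 0 0 0 0;0 0 0 0 0 0 0;0 0 0 0 0 0 0;0 0 0 0 0 0 0;0 0 0 0 0 0 0;0 0 0 0 0 0 0' 40;  python3 -m inch '0 0 -0.005 0 0 0 0;0 0 -0.01 0 0 0 0;0 0 -0.02 0 0 0 0;0 0 -0.03 0 0 0 0;0 0 -0.03 0 0 0 0;0 0 -0.03 0 0 0 0;0 0 -0.02 0 0 0 0;0 0 0 0 0 0 0;0 0 0 0 0 0 0'
python3 - <<'E'
from h import *
snap('wrist','w3');snap('side','s3')
E
```

```text
time_s: 4.07
tcp_pos: [0.4067, -0.3271, 0.0147]
eef_rot: [-180.0, -0.0, -90.0]
contact_force: [-0.8, 0.1, 2.8]
gripper_width: 0.0547
time_s: 4.82
tcp_pos: [0.407, -0.3269, 0.1608]
eef_rot: [-179.8, -0.0, -90.0]
contact_force: [-0.3, 0.1, -4.9]
gripper_width: 0.0551
```

View pics/w3.png

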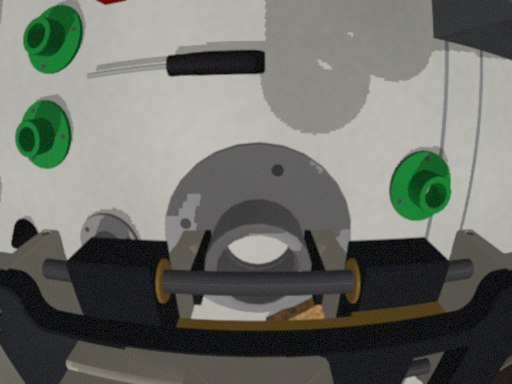

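View pics/s3.png

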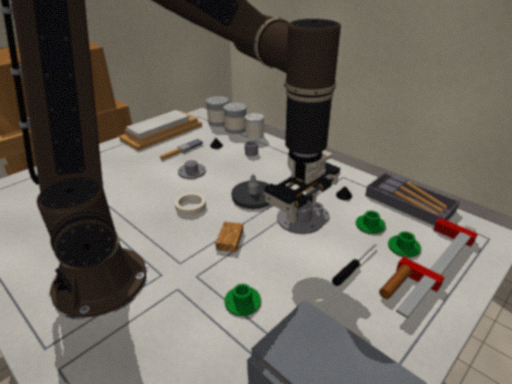

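```bash
python3 - <<'E'
from h import *
P=r.camera_params('wrist'); im=cv2.imread('pics/w3.png'); z=.146
im2=im.copy()
C=[(.06,.008+z)]
print(fit(im,P,C,(.407,-.327),True,.008))
x,_=fit(im,P,C+[(.021,.045+z)],(.407,-.327),True,.008);print(x)
big=cv2.resize(im,None,fx=2,fy=2); draw(big,P,C+[(.021,.045+z)],x,True); cv2.imwrite('pics/fw3.png',big[230:768,200:800])
E
```

```text
(array([ 0.406, -0.329]), np.float32(50.8094))
[ 0.406 -0.329]
```

View pics/fw3.png

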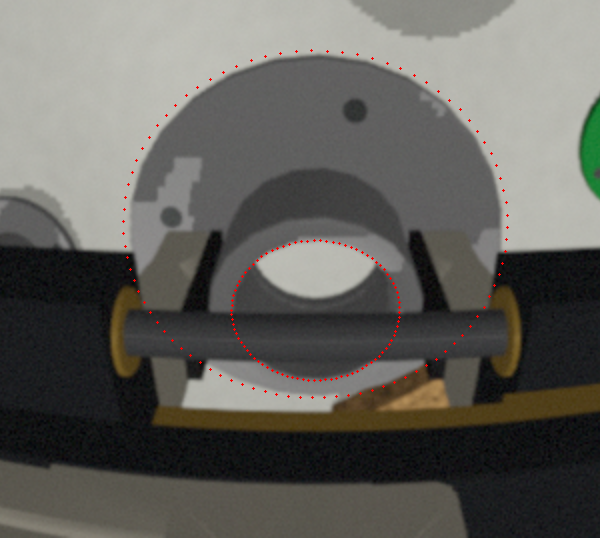

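In hand, the flange looks the same in w2 and w3 (left edge 166-168, right 351, top 143), so it hasn't slipped. The 4% size mismatch in the fit is a close-range calibration bias. I'll carry it to the stand.

```bash
python3 -m inch '-0.0255 -0.012 0 0 0 0 0;-0.0255 -0.012 0 0 0 0 0;-0.0255 -0.012 0 0 0 0 0;-0.0255 -0.012 0 0 0 0 0;-0.0255 -0.012 0 0 0 0 0;-0.0255 -0.012 0 0 0 0 0;-0.0255 -0.012 0 0 0 0 0;-0.0255 -0.012 0 0 0 0 0;-0.0255 -0.012 0 0 0 0 0;-0.0255 -0.012 0 0 0 0 0;-0.0255 -0.012 0 0 0 0 0;-0.0255 -0.012 0 0 0 0 0;0 0 0.01 0 0 0 0;0 0 0.01 0 0 0 0;0 0 0.01 0 0 0 0;0 0 0.01 0 0 0 0;0 0 0 0 0 0 0;0 0 0 0 0 0 0;0 0 0 0 0 0 0'
python3 - <<'E'
from h import *
a,P=snap('wrist','w4');b,Q=snap('side','s4');c,S=snap('scene','c4')
o=np.hstack([cv2.resize(a[150:350,130:390],(520,400)),]);cv2.imwrite('pics/w4z.png',cv2.resize(a[170:340,140:380,::-1],None,fx=3,fy=3))
cv2.imwrite('pics/sc4z.png',np.hstack([cv2.resize(b[130:250,190:320,::-1],(390,360)),cv2.resize(c[130:250,220:350,::-1],(390,360))]))
E
```

```text
time_s: 6.5
tcp_pos: [0.5507, -0.0216, 0.1197]
eef_rot: [-180.0, -0.0, -90.0]
contact_force: [1.1, 0.2, -3.4]
gripper_width: 0.0549
```

View pics/w4z.png

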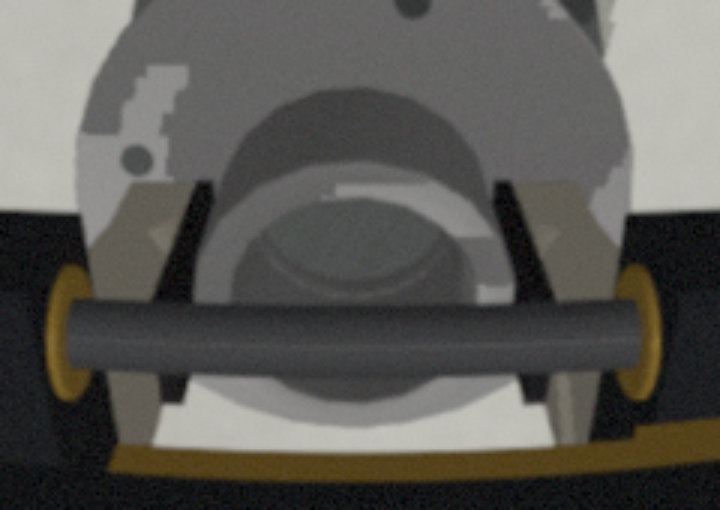

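View pics/sc4z.png

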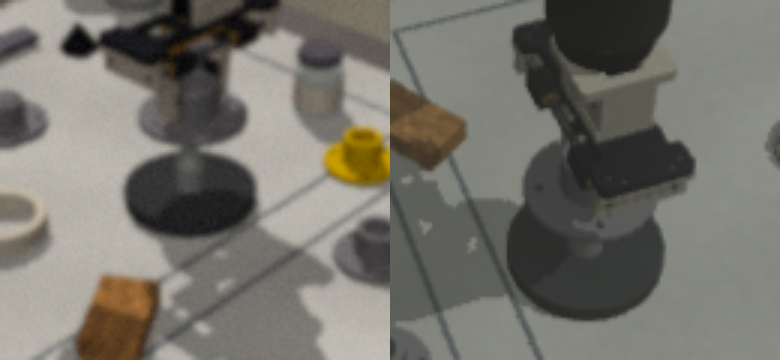

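Side and scene views show the flange over the spigot. I'll lower it in stages and watch the force.

```bash
python3 -m inch '-0.001 0 0.01 0 0 0 0;0 0 0.01 0 0 0 0;0 0 0.01 0 0 0 0;0 0 0.01 0 0 0 0;0 0 0 0 0 0 0;0 0 0 0 0 0 0;0 0 0 0 0 0 0'
python3 -m inch '0 0 0.005 0 0 0 0;0 0 0.005 0 0 0 0;0 0 0.005 0 0 0 0;0 0 0.005 0 0 0 0;0 0 0 0 0 0 0;0 0 0 0 0 0 0'
python3 - <<'E'
from h import *
a,P=snap('wrist','w5')
cv2.imwrite('pics/w5z.png',cv2.resize(a[170:340,140:380,::-1],None,fx=3,fy=3))
E
```

```text
time_s: 7.23
tcp_pos: [0.5509, -0.02, 0.0795]
eef_rot: [180.0, -0.0, -90.0]
contact_force: [-0.2, -0.3, -4.3]
gripper_width: 0.0546
time_s: 7.73
tcp_pos: [0.5504, -0.0201, 0.0591]
eef_rot: [179.9, -0.0, -90.0]
contact_force: [0.8, 0.2, -4.2]
gripper_width: 0.055
```

View pics/w5z.png

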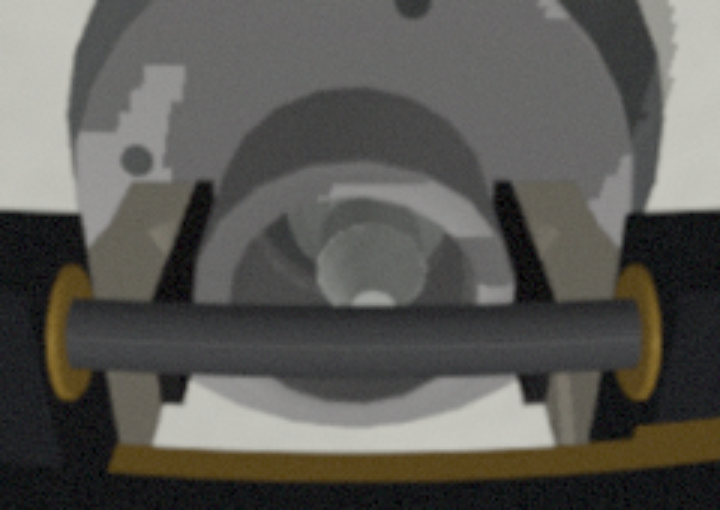

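The spigot sits about 3 mm to the right (world -x) of the bore centre: columns 373 against 354 at about 5.5 px/mm. I'll correct and then continue.

```bash
python3 -m inch '0 0.0015 0 0 0 0 0;0 0.0015 0.002 0 0 0 0;0 0 0.004 0 0 0 0;0 0 0.004 0 0 0 0;0 0 0 0 0 0 0;0 0 0 0 0 0 0'
python3 -m inch '0 0 0.004 0 0 0 0;0 0 0.004 0 0 0 0;0 0 0.002 0 0 0 0;0 0 0 0 0 0 0;0 0 0 0 0 0 0'
python3 - <<'E'
from h import *
a,P=snap('wrist','w6')
cv2.imwrite('pics/w6z.png',cv2.resize(a[170:340,140:380,::-1],None,fx=3,fy=3))
E
```

```text
time_s: 8.28
tcp_pos: [0.5474, -0.0201, 0.0492]
eef_rot: [180.0, -0.0, -90.0]
contact_force: [0.1, 1.2, -3.1]
gripper_width: 0.0549
time_s: 8.7
tcp_pos: [0.5475, -0.0201, 0.0393]
eef_rot: [180.0, -0.0, -90.0]
contact_force: [0.9, 0.3, -4.3]
gripper_width: 0.0549
```

View pics/w6z.png

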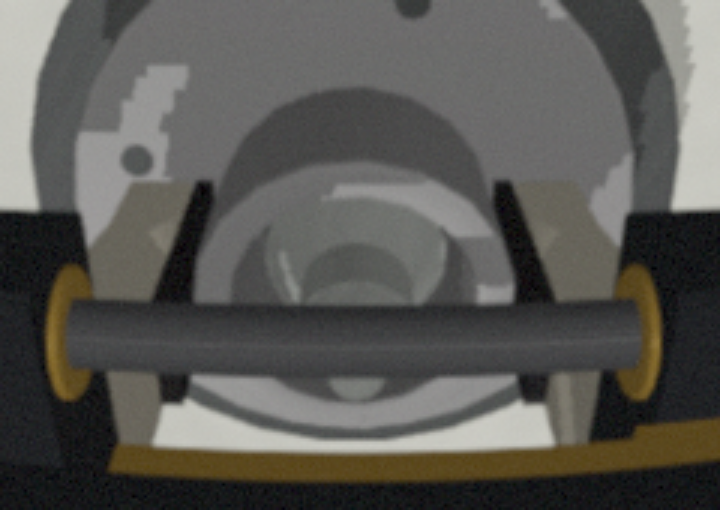

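Centred now (spigot 357 against bore 354), with no contact force. I'll make the final lowering.

```bash
python3 -m inch '0 0 0.002 0 0 0 0;0 0 0.0015 0 0 0 0;0 0 0 0 0 0 0;0 0 0 0 0 0 0'
python3 -m inch '0 0 0.001 0 0 0 0;0 0 0.0005 0 0 0 0;0 0 0 0 0 0 0;0 0 0 0 0 0 0'
```

```text
time_s: 9.08
tcp_pos: [0.5476, -0.02, 0.036]
eef_rot: [180.0, -0.0, -90.0]
contact_force: [-1.1, -0.2, -4.1]
gripper_width: 0.055
time_s: 9.42
tcp_pos: [0.5478, -0.02, 0.0347]
eef_rot: [-180.0, 0.0, -90.0]
contact_force: [-1.4, 0.2, -2.1]
gripper_width: 0.0546
```

```bash
python3 -m inch '0 0 0.0005 0 0 0 0;0 0 0 0 0 0 0;0 0 0 0 0 0 0'
python3 -m inch '0 0 0 0 0 0 0.9;0 0 0 0 0 0 1;0 0 0 0 0 0 1;0 0 0 0 0 0 1;0 0 0 0 0 0 1;0 0 0 0 0 0 1;0 0 0 0 0 0 1;0 0 0 0 0 0 1'
python3 - <<'E'
from h import *
a,P=snap('wrist','w7')
cv2.imwrite('pics/w7z.png',cv2.resize(a[170:340,140:380,::-1],None,fx=3,fy=3))
E
```

```text
time_s: 9.67
tcp_pos: [0.5477, -0.02, 0.0347]
eef_rot: [-180.0, -0.0, -90.0]
contact_force: [-3.6, 1.3, 5.9]
gripper_width: 0.0551
time_s: 10.33
tcp_pos: [0.5477, -0.02, 0.034]
eef_rot: [180.0, -0.0, -90.0]
contact_force: [0.2, 0.4, -0.1]
gripper_width: 0.0873
```

View pics/w7z.png

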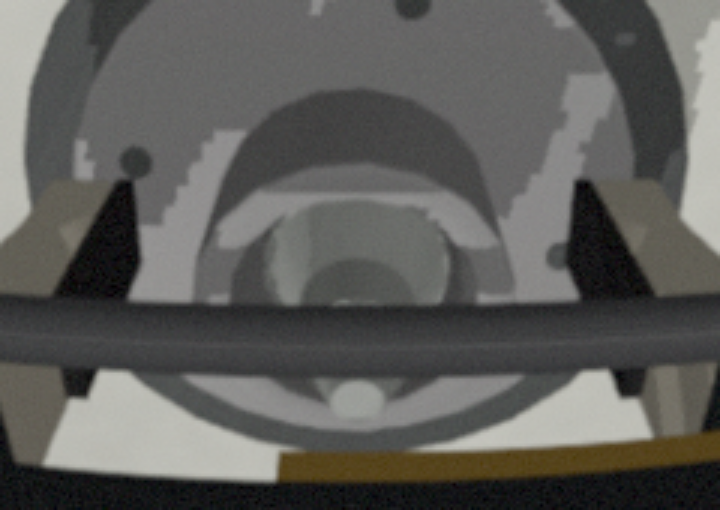

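The wide flange is seated. I'll retreat upward and go to the small grey flange.

```bash
python3 -m inch '0 0 -0.015 0 0 0 1;0 0 -0.025 0 0 0 1;0 0 -0.03 0 0 0 1;0 0 -0.03 0 0 0 1;0 0 -0.03 0 0 0 1;0 0 -0.03 0 0 0 1;0 0 -0.02 0 0 0 1;0 0 0 0 0 0 1;0 0 0 0 0 0 1;0 0 0 0 0 0 1'
python3 - <<'E'
from h import *
snap('side','s8')
E
python3 -m inch '0.0272 -0.0068 0 0 0 0 1;0.0272 -0.0068 0 0 0 0 1;0.0272 -0.0068 0 0 0 0 1;0.0272 -0.0068 0 0 0 0 1;0.0272 -0.0068 0 0 0 0 1;0.0272 -0.0068 0 0 0 0 1;0.0272 -0.0066 0 0 0 0 1;0.0272 -0.0066 0 0 0 0 1;0 0 0.03 0 0 0 1;0 0 0.03 0 0 0 1;0 0 0 0 0 0 1;0 0 0 0 0 0 1'
python3 - <<'E'
from h import *
P=None
im,P=snap('wrist','w8'); snap('side','s9'); snap('scene','c9'); im=cv2.imread('pics/w8.png')
print(r.get_state()['tcp_pos'])
x,s=fit(im,P,[(.045,.008)],(.6015,-.238),True,.012);print(x,s)
E
```

```text
time_s: 11.22
tcp_pos: [0.5472, -0.02, 0.2135]
eef_rot: [180.0, 0.0, -90.0]
contact_force: [-0.5, -0.1, -0.5]
gripper_width: 0.0876
time_s: 12.27
tcp_pos: [0.6, -0.2376, 0.1516]
eef_rot: [179.7, 0.0, -90.0]
contact_force: [1.1, 0.2, 1.0]
gripper_width: 0.0877
[ 0.60274655 -0.23760842  0.15578666]
[ 0.6029 -0.2394] 58.981785
```

View pics/w8.png

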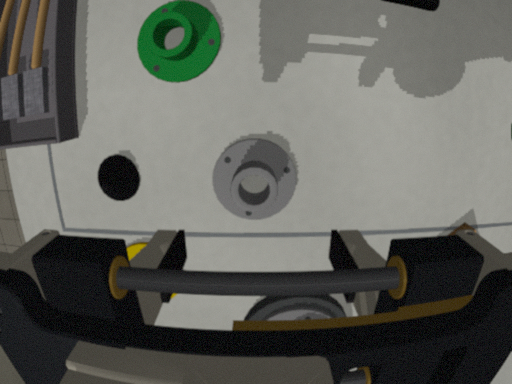

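View pics/s8.png

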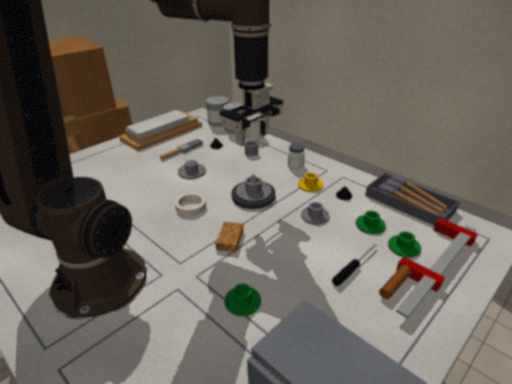

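View pics/c9.png

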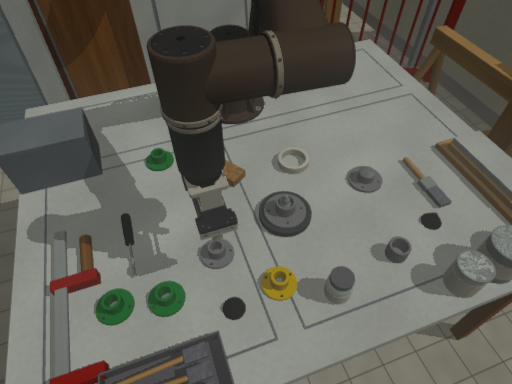

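Wide flange on the stand, small flange centred under the gripper (w8, flange at (255,178)). Descend and grip.

```bash
python3 -m inch '0 0 0.03 0 0 0 1;0 0 0.03 0 0 0 1;0 0 0.03 0 0 0 1;0 0 0.02 0 0 0 1;0 0 0.015 0 0 0 1;0 0 0.01 0 0 0 1;0 0 0.005 0 0 0 1;0 0 0 0 0 0 1;0 0 0 0 0 0 1'
python3 - <<'E'
from h import *
snap('wrist','w9')
E
```

```text
time_s: 13.17
tcp_pos: [0.6026, -0.2377, 0.0153]
eef_rot: [-179.9, -0.0, -90.0]
contact_force: [-1.2, -0.3, 1.2]
gripper_width: 0.0875
```

View pics/w9.png

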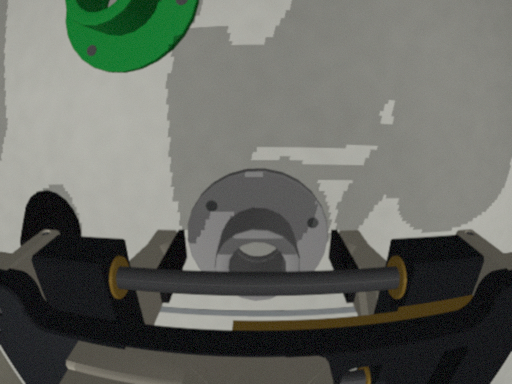

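```bash
python3 -m inch '0 0 0 0 0 0 0;0 0 0 0 0 0 0;0 0 0 0 0 0 0;0 0 0 0 0 0 0;0 0 0 0 0 0 0;0 0 0 0 0 0 0;0 0 0 0 0 0 0;0 0 0 0 0 0 0;0 0 0 0 0 0 0;0 0 0 0 0 0 0;0 0 0 0 0 0 0' 40;  python3 -m inch '0 0 -0.005 0 0 0 0;0 0 -0.01 0 0 0 0;0 0 -0.02 0 0 0 0;0 0 -0.03 0 0 0 0;0 0 -0.03 0 0 0 0;0 0 -0.03 0 0 0 0;0 0 -0.02 0 0 0 0;0 0 0 0 0 0 0;0 0 0 0 0 0 0;0 0 0 0 0 0 0'
python3 - <<'E'
from h import *
snap('wrist','w10')
print(r.get_state()['tcp_pos'])
E
```

```text
time_s: 14.13
tcp_pos: [0.6018, -0.2377, 0.0141]
eef_rot: [-180.0, -0.0, -90.0]
contact_force: [0.8, -0.2, 0.6]
gripper_width: 0.0448
time_s: 14.97
tcp_pos: [0.6009, -0.2374, 0.1588]
eef_rot: [180.0, 0.0, -90.0]
contact_force: [-0.8, -0.3, -2.4]
gripper_width: 0.0444
[ 0.60071325 -0.23735212  0.15808027]
```

View pics/w10.png

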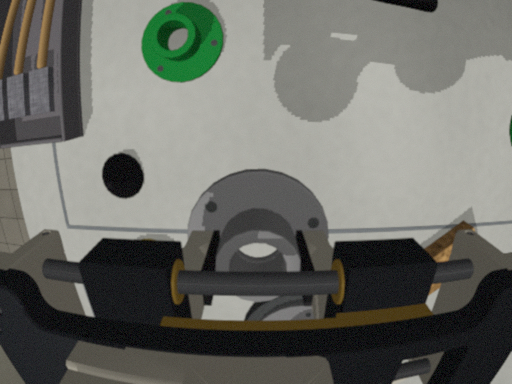

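```bash
python3 -m inch '-0.0271 0.0066 0 0 0 0 0;-0.0271 0.0066 0 0 0 0 0;-0.0271 0.0066 0 0 0 0 0;-0.0271 0.0066 0 0 0 0 0;-0.0271 0.0067 0 0 0 0 0;-0.0271 0.0067 0 0 0 0 0;-0.0271 0.0067 0 0 0 0 0;-0.0271 0.0067 0 0 0 0 0;0 0 0.01 0 0 0 0;0 0 0.01 0 0 0 0;0 0 0.005 0 0 0 0;0 0 0 0 0 0 0;0 0 0 0 0 0 0;0 0 0 0 0 0 0'
python3 - <<'E'
from h import *
a,P=snap('wrist','w11');b,Q=snap('side','s11');c,S=snap('scene','c11')
cv2.imwrite('pics/w11z.png',cv2.resize(a[170:340,140:380,::-1],None,fx=3,fy=3))
cv2.imwrite('pics/sc11z.png',np.hstack([cv2.resize(b[130:250,190:320,::-1],(390,360)),cv2.resize(c[130:250,220:350,::-1],(390,360))]))
print(r.get_state()['tcp_pos'])
E
```

```text
time_s: 16.18
tcp_pos: [0.5487, -0.0216, 0.1339]
eef_rot: [180.0, -0.0, -90.1]
contact_force: [-0.3, -0.4, -2.5]
gripper_width: 0.0447
[ 0.54876391 -0.02127411  0.13435944]
```

View pics/w11z.png

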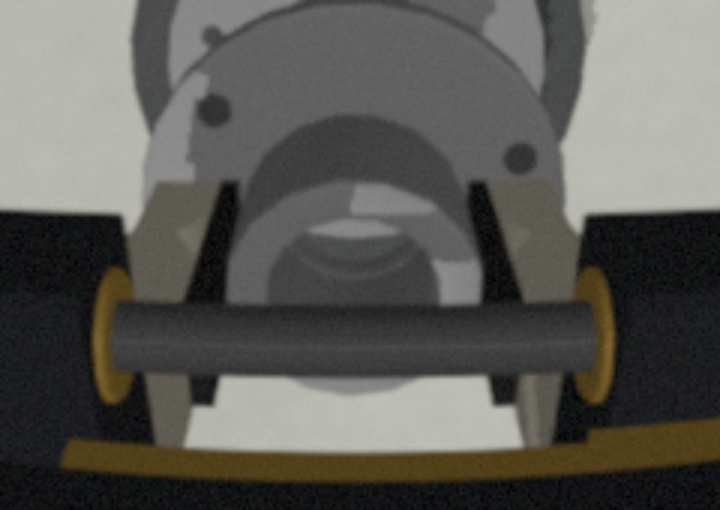

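View pics/sc11z.png

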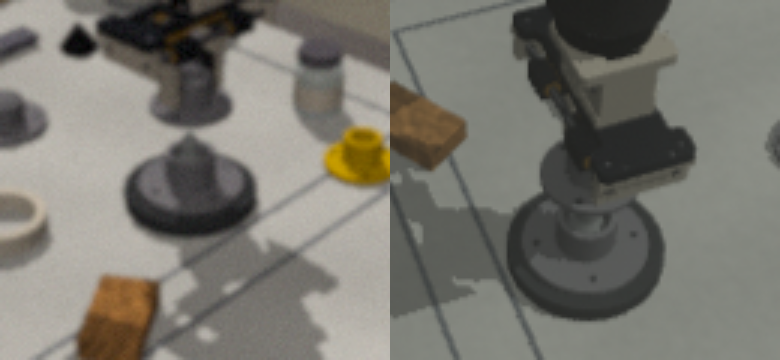

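```bash
python3 -m inch '-0.001 0.001 0.01 0 0 0 0;0 0 0.01 0 0 0 0;0 0 0.005 0 0 0 0;0 0 0.004 0 0 0 0;0 0 0 0 0 0 0;0 0 0 0 0 0 0;0 0 0 0 0 0 0'
python3 -m inch '0 0 0.003 0 0 0 0;0 0 0.003 0 0 0 0;0 0 0.003 0 0 0 0;0 0 0 0 0 0 0;0 0 0 0 0 0 0'
python3 - <<'E'
from h import *
a,P=snap('wrist','w12');b,Q=snap('side','s12');c,S=snap('scene','c12')
cv2.imwrite('pics/w12z.png',cv2.resize(a[170:340,140:380,::-1],None,fx=3,fy=3))
cv2.imwrite('pics/sc12z.png',np.hstack([cv2.resize(b[130:250,190:320,::-1],(390,360)),cv2.resize(c[130:250,220:350,::-1],(390,360))]))
print(r.get_state()['tcp_pos'])
E
```

```text
time_s: 16.92
tcp_pos: [0.5477, -0.0198, 0.1052]
eef_rot: [-180.0, -0.0, -90.0]
contact_force: [0.1, 0.4, -1.9]
gripper_width: 0.045
time_s: 17.33
tcp_pos: [0.5473, -0.0199, 0.0958]
eef_rot: [180.0, -0.0, -90.0]
contact_force: [-0.9, 0.3, -1.5]
gripper_width: 0.0444
[ 0.54757802 -0.01983093  0.09616632]
```

View pics/w12z.png

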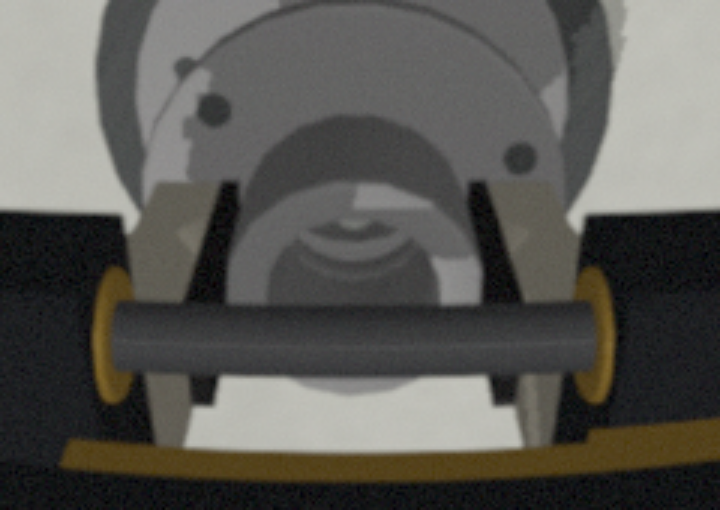

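View pics/sc12z.png

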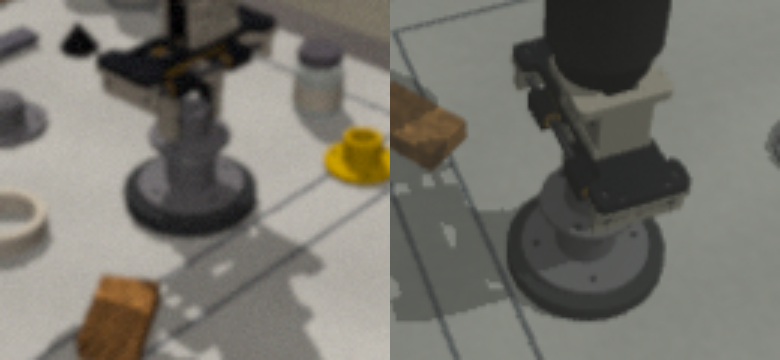

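Concentric and free of contact forces. Lowering to the collar (expected TCP z about 0.079).

```bash
python3 -m inch '0 0 0.003 0 0 0 0;0 0 0.003 0 0 0 0;0 0 0.003 0 0 0 0;0 0 0.003 0 0 0 0;0 0 0 0 0 0 0;0 0 0 0 0 0 0'
python3 -m inch '0 0 0.002 0 0 0 0;0 0 0.0015 0 0 0 0;0 0 0 0 0 0 0;0 0 0 0 0 0 0'
```

```text
time_s: 17.98
tcp_pos: [0.5473, -0.0199, 0.0837]
eef_rot: [180.0, -0.0, -90.0]
contact_force: [-0.3, 0.8, -2.1]
gripper_width: 0.0448
time_s: 18.32
tcp_pos: [0.5474, -0.0199, 0.0805]
eef_rot: [180.0, -0.0, -90.0]
contact_force: [-0.4, 0.2, -2.1]
gripper_width: 0.0446
```

```bash
python3 - <<'E'
from h import *
a,P=snap('wrist','w13')
cv2.imwrite('pics/w13z.png',cv2.resize(a[170:340,140:380,::-1],None,fx=3,fy=3))
print(r.get_state()['tcp_pos'])
E
```

```text
[ 0.54750448 -0.0198187   0.08058508]
```

View pics/w13z.png

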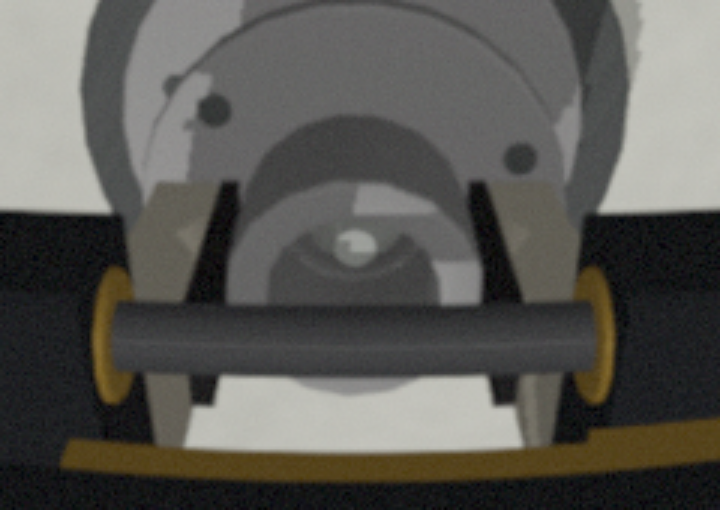

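```bash
python3 - <<'E'
from h import *
P=r.camera_params('wrist')
x=r.get_state()['tcp_pos']
q=(140+355/3,170+248/3)
print(atz(P,q,.088,True),x, q, proj(P,[x[0],x[1],.088],True))
E
python3 -m inch '0 0 0.001 0 0 0 0;0 0 0.0005 0 0 0 0;0 0 0 0 0 0 0;0 0 0 0 0 0 0'
```

```text
[ 0.54742588 -0.01977924  0.088     ] [ 0.54750448 -0.0198187   0.08058508] (258.3333333333333, 252.66666666666669) [258.19686187 252.60752482]
time_s: 18.7
tcp_pos: [0.5475, -0.0198, 0.0791]
eef_rot: [-180.0, 0.0, -90.0]
contact_force: [-0.1, 0.7, -1.8]
gripper_width: 0.0447
```

Spigot tip measures within 0.1 mm of the tool axis. I'll take it down to contact.

```bash
python3 -m inch '0 0 0.0005 0 0 0 0;0 0 0 0 0 0 0;0 0 0 0 0 0 0'; python3 -m inch '0 0 0.0004 0 0 0 0;0 0 0 0 0 0 0;0 0 0 0 0 0 0'
```

```text
time_s: 18.95
tcp_pos: [0.5475, -0.0198, 0.079]
eef_rot: [-180.0, -0.0, -90.0]
contact_force: [-2.4, 1.1, 5.0]
gripper_width: 0.0447
time_s: 19.2
tcp_pos: [0.5475, -0.0198, 0.079]
eef_rot: [-180.0, -0.0, -90.0]
contact_force: [-4.8, 2.0, 8.4]
gripper_width: 0.0446
```

Contact is at z = 0.079 as predicted. Release and rise.

```bash
python3 -m inch '0 0 0 0 0 0 0.9;0 0 0 0 0 0 1;0 0 0 0 0 0 1;0 0 0 0 0 0 1;0 0 0 0 0 0 1;0 0 0 0 0 0 1;0 0 0 0 0 0 1;0 0 0 0 0 0 1;0 0 0 0 0 0 1'
python3 -m inch '0 0 -0.01 0 0 0 1;0 0 -0.02 0 0 0 1;0 0 -0.03 0 0 0 1;0 0 -0.03 0 0 0 1;0 0 -0.03 0 0 0 1;-0.02 0 -0.02 0 0 0 1;-0.03 0 0 0 0 0 1;-0.03 0 0 0 0 0 1;-0.03 0 0 0 0 0 1;0 0 0 0 0 0 1;0 0 0 0 0 0 1;0 0 0 0 0 0 1'
python3 - <<'E'
from h import *
a,P=snap('wrist','w14');b,Q=snap('side','s14');c,S=snap('scene','c14')
ims=[]
for im,Pq,f,rc in [(a[:,:,::-1],P,True,(0,260,130,390)),(b[:,:,::-1],Q,False,(120,250,190,320)),(c[:,:,::-1],S,False,(120,250,220,350))]:
    big=cv2.resize(np.ascontiguousarray(im),None,fx=2,fy=2); 
    if f: print(fit(im,Pq,[(.045,.073),(.023,.105)],(.5475,-.02),f,.008)); print(fit(im,Pq,[(.06,.028)],(.5475,-.02),f,.008))
    k=big[2*rc[0]:2*rc[1],2*rc[2]:2*rc[3]]; ims.append(cv2.resize(k,(400,400))) 
cv2.imwrite('pics/fin.png',np.hstack(ims[1:])); cv2.imwrite('pics/finw.png',ims[0])
E
```

```text
time_s: 19.95
tcp_pos: [0.5475, -0.0199, 0.0781]
eef_rot: [180.0, -0.0, -90.0]
contact_force: [-0.2, -0.5, 0.0]
gripper_width: 0.0873
time_s: 20.95
tcp_pos: [0.5473, 0.0902, 0.2187]
eef_rot: [-180.0, 0.0, -90.0]
contact_force: [-0.1, 0.1, 0.0]
gripper_width: 0.0878
(array([ 0.5411, -0.0212]), np.float32(52.70802))
(array([ 0.5485, -0.0196]), np.float32(59.936558))
```

View pics/fin.png

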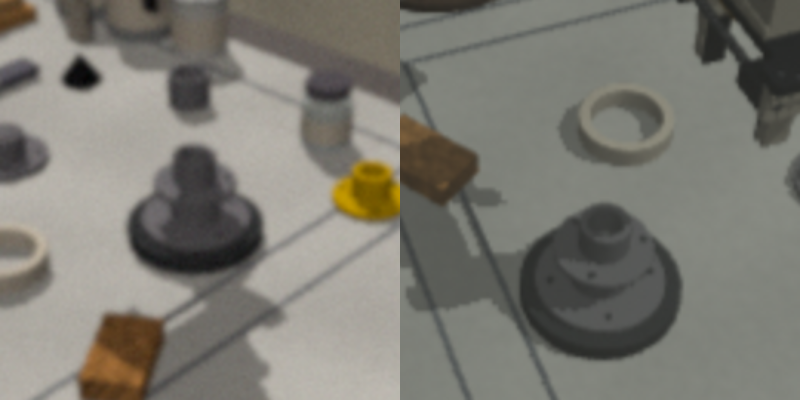

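View pics/finw.png

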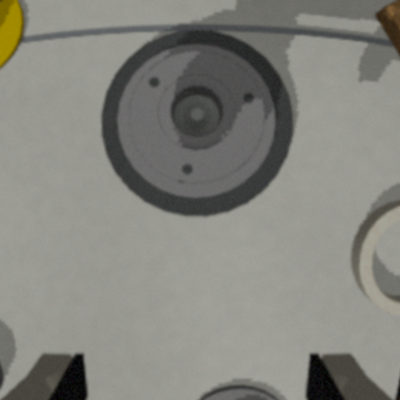

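View pics/c14.png

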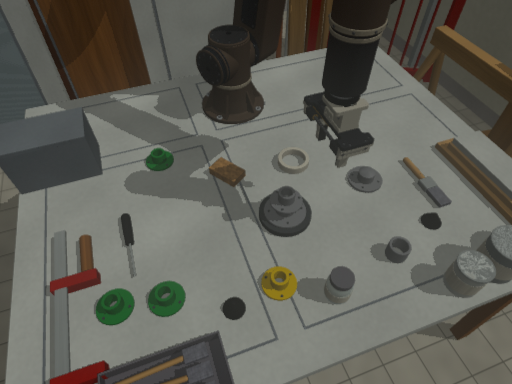

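The pictures show both flanges stacked level and concentric on the stand (scene (285,208)), the cap untouched at (367,178), and the gripper clear. Handing in.

```bash
python3 -c "
from plant import r
print(r.close_job(), r.get_state()['time_s'])"
```

```text
the job is handed in; nothing more can be done
the job is handed in; nothing more can be done
```

The stand is loaded and the job was handed in at about 21 s. The wide flange sits on the base and the small grey flange sits on its collar. Both are released, and the closed cap and the green and yellow look-alikes were left alone.

- **Seating:** both flanges were lowered until they touched, at the heights predicted from the sizes given (TCP z 0.0347 m and 0.079 m). Force readings during placing stayed under 10 N.
- **Correction on the way down:** the first stand estimate was about 3 mm off in x. I corrected it from the wrist view before the wide flange reached the full-width part of the spigot. Before the small flange seated, the spigot tip measured within 0.1 mm of the tool axis.
- **Final views:** all three cameras show the stack level and concentric, with the gripper clear.
- **Disagreement:** in the last wrist picture, the automatic fit for the small flange came out about 6 mm off in x (0.541 instead of 0.5475). Its edges are low in contrast against the wide flange, and the picture itself shows the two concentric, so I took it as a poor fit. The same kind of fit put the wide flange at (0.5485, -0.0196), in line with where I placed it.

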